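# Turn the round status paddle over to its studded face

### The arm

A 7-joint arm with a two-finger parallel gripper is mounted at the origin on a cart in front of the work surface, level with it; the furniture and walls round the work are solid. World frame = base frame: x ahead of the robot, y to its left, z up, the work surface at z = 0. Lengths are in m, angles in degrees, forces in N, time in s.
With the tool pointing down it reaches from about 0.425 to 0.875 m from the base axis. Payload 4.7 kg.
Tool frame: the origin (TCP) lies at the very end of the fingers, on their centre line; the grasp point (between the pads) lies 19 mm behind it; z points along the fingers, y is the line along which they close (so a half turn about z gives the same grasp; the last joint's range is limited). The gripper opens to 87 mm and grips with 3 to 60 N. Pads are 19 mm wide; open, the fingers measure 117 mm over their backs; the gripper's body (75 mm by 190 mm) begins 51 mm behind the grasp point.
Start: joints at [0.808, 18.392, -4.016, 83.108, 1.295, 78.541, -3.26], TCP at [0.65, -0, 0.223] pointing down, gripper open.
Joint ranges: [-163.93, 163.93], [-17.29, 119.83], [-79.2, 71.16], [3.27, 140.29], [-89.18, 269.18], [5.43, 117.66], [-154.24, 154.24]. Speed limits (degrees/s): [147.25, 147.25, 180, 180, 180, 180, 180].

### API

Orientations are given as [roll, pitch, yaw] about the fixed x, y, z axes, in that order (R = Rz(yaw) Ry(pitch) Rx(roll)).
In Python, from cell import telemetry, cams, env gives the robot as it stands.
- The arm moves only by the tool arm_command, never from a script. Its argument "series" is text: rows parted by semicolons, each of 5 numbers parted by spaces: the shift along the tool's x, y, z in mm, then the turn about the tool's z in rad, then the closure in counts, from 0 (fully open) to 255 (shut). A call has 1 to 20 rows; each row shifts and turns the commanded pose from where the row before left it, along the tool's axes as they then stand; what a row does not reach is not made up. A row lasts 1/12 s, in which the tool goes at most 41.7 mm and 7.16 degrees, less where a joint would pass 70% of its speed; a pose out of reach is approached as far as the arm can. A call is refused whole if a number of a shift passes 41.7 or a number of a turn 0.125, either way. A call with a gripper value outside its range is refused whole. The fingers move at their own pace and stop on an object; "squeeze" is the grip in N (left out, the last holds). Time passes only in rows, so rows that do not move let the fingers close. It gives the time, the measured TCP pose, the force, the opening and the grip force at its end, in the units of the state.
- telemetry.get_obs(): the state, without advancing time (a new reading comes with each control period).
- cams.read_camera(name): name is "scene" or "side" or "wrist"; returns the picture (420x560x3 uint8, blue, green, red); there is no depth.
- cams.calibration(name): a dict with "K" (3x3 intrinsics, pixels), "origin" and "rotation" of the camera in the world; the wrist camera has in their place "hand_eye" (4x4, takes a point from camera to tool coordinates, whose origin is the TCP and whose axes are the flange's). Camera axes: x right, y down, z forward; pixel columns grow to the right and rows downward; lengths in m; the calibration is good to about 2 mm. A picture is of the moment at which its call begins: read the wrist's pose just before it. calibration takes no time and is no camera call.
- env.sign_off(): hands the job in; it is judged then, once.
The state is a dict: "time_s": time; "qpos": joint angles; "joint_velocities": joint speeds; "effort": joint torques, N m; "tool_pos": TCP position; "tool_rot": TCP orientation; "force": force on the tool from outside, world axes, zero at the start; "wrist_torque": the same for the moment, N m; "grip_width": finger opening in m; "grasp_force": force on a finger pad.
Only numpy, scipy, OpenCV 4.12 (cv2) and the standard library are available. Lean on these libraries where they do the work, as an engineer would, in place of code of your own. Each camera call takes 0.05 s, during which the arm holds its last target. There are 200 camera calls.

### The job

Two small stands on the bench each carry a wooden status paddle on a stiff pivot; turn the one with the round head right over its pivot, until it lies flat on the other side with the studded face up: gently press its short tail down with a fingertip so that the head rises, then push the head on over and down. Nothing is to be picked up, and the square-headed paddle and the loose things round about stay as they are.

Things in the scene. Friction and masses are not known exactly. Their poses are not given: they have to be found in the camera images.
- round_stand: Stand of the ROUND-headed wooden paddle. Plywood base 104 (x) x 100 (y) x 12 mm fixed to the bench; two 10 mm posts, 78 mm apart inside, carry the axle along the stand's x and end 17 mm above it. Origin: centre of the base's underside; the axle's centre lies 90 mm straight above. z up; at joint 0 the paddle's head points to the stand's +y, its tail to -y.
- round_paddle (a joint): Turn of the round-headed paddle, rad. 0: head level toward the stand's +y, plain face up; 1.57: head straight up; 3.14: head level toward -y, studded face up. Starts at 0 to 0.25. Stops inside the hinge at 0 and 3.14. Stiff: stays where it is left; turning takes up to 0.07 N m, about 1 N at the head, 3 to 4 N on the tail 20 mm from the axle.
- round_tip (a point): Middle of the free end of the round head, 67 mm from the axle's centre, at mid-thickness. Head: disc of 64 mm diameter, 8 mm thick, centred 35 mm from the axle. Three steel studs, 9 mm across and 2 mm high, on the face that looks down at the start.
- round_tail (a point): Middle of the round paddle's tail end, 35 mm from the axle's centre, opposite the head. Tail: 44 mm wide, 8 mm thick (4 mm either side of the axle's centre plane); open space below it down to the base. Hub block round the axle: 46 mm wide, 16 mm long, 18 mm thick.
- square_stand: Stand of the SQUARE-headed paddle, to be left alone. Plywood base 104 (x) x 100 (y) x 12 mm fixed to the bench; two 10 mm posts, 78 mm apart inside, carry the axle along the stand's x and end 17 mm above it. Origin: centre of the base's underside; the axle's centre lies 90 mm straight above. z up; at joint 0 the paddle's head points to the stand's +y, its tail to -y.
- square_tip (a point): Middle of the free end of the square-cornered head (64 mm wide), 67 mm from its axle; that paddle is otherwise like the round one and starts 0 to 0.25 rad above level.
- nagura_stone: Small loose dressing stone, 81 x 44 x 23 mm, lying between the two stands; origin at the centre of its underside.
- stick_a: Loose pale wooden stick, about 105 x 25 x 24 mm, behind the stands; origin at the centre of its underside.
- wood_caddy: Loose turned wooden pot with lid, 53 mm diameter, 78 mm high, behind the stands; origin at the centre of its underside.
- small_square: Loose small try square, 148 x 74 x 12 mm, at the bench's front edge to the left; origin at the centre of its underside.
- offcut_block_3: Loose brown wooden offcut, 73 x 45 x 25 mm, at the front edge further to the left; origin at the centre of its underside.

How it is judged:
By the outcome, as a careful person would: the job done as asked, in the order asked, and still so for the second after the job is handed in, with the robot touching nothing.
It also fails if it takes over 43 s, if anything falls off the work surface, if the arm or the gripper's body presses on something with over 40 N, if the wrist force passes 120 N, or if a joint passes its speed limit or range.

## Working session

There is one attempt and no reset: what is moved stays moved. The work goes in short steps, Python scripts to look and compute and a tool call to move; the robot and the scene stay as the last step left them, time stands still between calls to the robot, and variables do not carry over. Pictures are saved under pics/ and viewed, at most 10 in all, crops included, and the job is handed in when it is done.

Besides the shell and the picture viewer there is one more tool, called after ">>>" as name(argument=value, ...), one argument or row to a line, values as JSON. arm_command: Moves the arm, as the interface text tells. Its arguments: {"type":"object","properties":{"series":{"type":"string"},"squeeze":{"type":"number"}},"required":["series"]}

```bash
mkdir -p pics
python3 - <<'E'
from cell import telemetry, cams
import cv2, numpy as np
o=telemetry.get_obs(); print(o)
for n in ("scene","side"):
    cv2.imwrite(f"pics/{n}0.png",cv2.resize(cams.read_camera(n),(784,588),interpolation=cv2.INTER_CUBIC)); c=cams.calibration(n); print(n,c)
E
```

```text
{'time_s': 0.0, 'qpos': array([ 0.80821233, 18.43851587, -4.01482604, 83.17561621,  1.29562327,
       78.54001315, -3.26104873]), 'joint_velocities': array([ 0.0339629 ,  0.07335036,  0.07234015, -0.06370847,  0.0567702 ,
       -0.13951295,  0.05163589]), 'effort': array([-2.58547143e-04, -4.91284704e+01, -4.03903294e-01, -3.12526345e+01,
       -6.40594075e-02,  4.37659642e-02,  1.61017233e-04]), 'tool_pos': array([ 6.49445166e-01, -6.65436541e-05,  2.21461321e-01]), 'tool_rot': array([-1.79891130e+02,  6.59904888e-03,  8.99999656e+01]), 'force': array([ 0.01216288,  0.31129108, -0.24558087]), 'wrist_torque': array([ 0.03681919, -0.02998629,  0.00134077]), 'grasp_force': 0.0, 'grip_width': 0.08688490132164409}
scene {'K': array([[404.05364016,   0.        , 278.70484336],
       [  0.        , 404.05364016, 209.18802844],
       [  0.        ,   0.        ,   1.        ]]), 'origin': array([-0.34384515,  0.69839257,  0.63569186]), 'rotation': array([-115.30080559,    0.78641633, -124.66602767])}
side {'K': array([[497.31735949,   0.        , 285.02680251],
       [  0.        , 497.31735949, 210.62376642],
       [  0.        ,   0.        ,   1.        ]]), 'origin': array([ 0.9585987 , -0.63025406,  1.49435707]), 'rotation': array([-151.02364364,    0.23455471,   26.2603078 ])}
```

View pics/scene0.png

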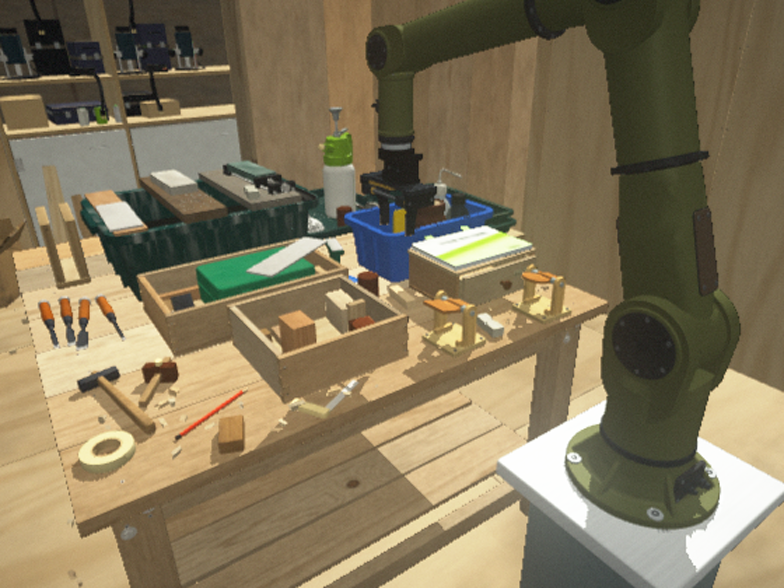

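View pics/side0.png

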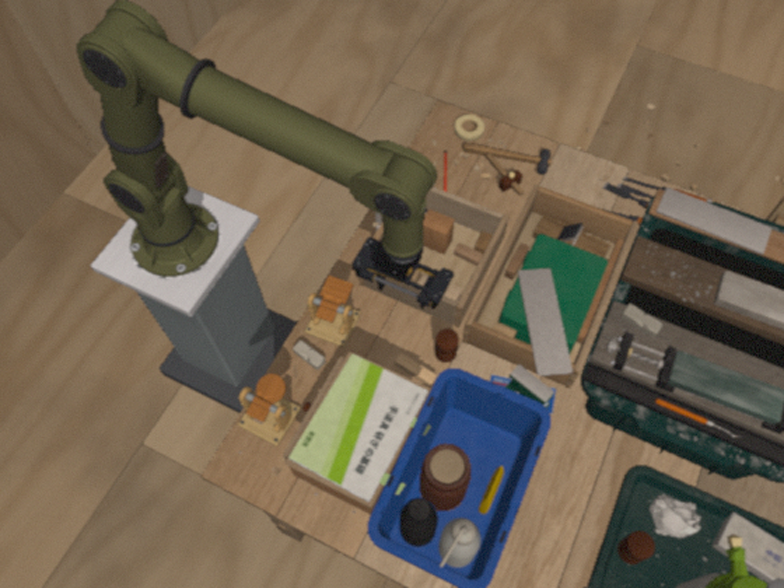

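The side view shows the round head at about (267,390) and the square head at (333,295). In the scene view the round stand is the right one, at (540,290). I'll zoom in on both.

Run:
```python
from cell import cams
import cv2, numpy as np
a=cams.read_camera("scene"); b=cams.read_camera("side")
np.save("s.npy",a);np.save("d.npy",b)
f=lambda im,x,y,w,h,k: cv2.resize(im[y:y+h,x:x+w],None,fx=k,fy=k,interpolation=cv2.INTER_CUBIC)
A=f(a,355,180,65,60,6); B=f(b,160,255,65,60,6)
cv2.imwrite("pics/crop1.png",np.hstack([A,B]))
```

```text
(no output)
```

View pics/crop1.png

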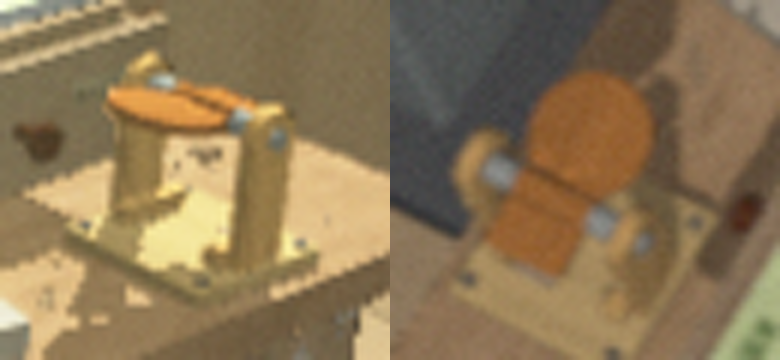

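The round head is at about (592,133) in the right crop, with the tail toward the lower left at (535,240). Steel axle pieces are at (497,172) and (600,220), and base screws at (467,277), (695,222) and (612,353).

```bash
cat > h.py <<'E'
import numpy as np
from scipy.spatial.transform import Rotation as R
from cell import cams
def ray(n,u,v):
    c=cams.calibration(n); r=R.from_euler('xyz',c['rotation'],degrees=True).as_matrix()
    d=r@np.linalg.inv(c['K'])@[u,v,1]; return c['origin'],d/np.linalg.norm(d)
def plane(n,u,v,z):
    o,d=ray(n,u,v); return o+d*(z-o[2])/d[2]
def tri(p,q):
    (a,d),(b,e)=ray(*p),ray(*q); s=np.linalg.lstsq(np.c_[d,-e],b-a,rcond=None)[0]
    x,y=a+s[0]*d,b+s[1]*e; return (x+y)/2,np.linalg.norm(x-y)
S=lambda x,y:("scene",355+x/6-.4,180+y/6-.4)
D=lambda x,y:("side",160+(x-390)/6-.4,255+y/6-.4)
E
python3 - <<'E'
from h import *
np.set_printoptions(precision=4,suppress=True)
for p in [(467,277),(695,222),(612,353)]: print("side screw",plane(*D(*p),.012))
for p in [(85,225),(300,243),(200,280)]: print("scene screw",plane(*S(*p),.012))
for p in [(497,172),(600,220)]: print("side axle",plane(*D(*p),.09))
for p in [(163,82),(240,119)]: print("scene axle",plane(*S(*p),.09))
print("axle tri",tri(D(497,172),S(163,82)),tri(D(600,220),S(240,119)))
print("end screw",tri(D(643,241),S(277,138)))
for z in (.09,.1):
  print(z,"head c",plane(*D(592,133),z),"tail end",plane(*D(530,257),z), "head far edge",plane(*D(612,74),z))
m=cams.calibration; 
a=np.load("d.npy"); import cv2
E
```

```text
side screw [ 0.4179 -0.3369  0.012 ]
side screw [ 0.5086 -0.2591  0.012 ]
side screw [ 0.5061 -0.3384  0.012 ]
scene screw [ 0.5099 -0.2589  0.012 ]
scene screw [ 0.4226 -0.3394  0.012 ]
scene screw [ 0.4252 -0.2599  0.012 ]
side axle [ 0.4304 -0.2996  0.09  ]
side axle [ 0.4896 -0.2985  0.09  ]
scene axle [ 0.5059 -0.3084  0.09  ]
scene axle [ 0.4453 -0.3031  0.09  ]
axle tri (array([ 0.4577, -0.289 ,  0.1123]), np.float64(0.04899004813466088)) (array([ 0.4717, -0.3074,  0.0794]), np.float64(0.03641175317349817))
end screw (array([ 0.4761, -0.3156,  0.0645]), np.float64(0.07550575744676064))
0.09 head c [ 0.4621 -0.261   0.09  ] tail end [ 0.4687 -0.33    0.09  ] head far edge [ 0.4546 -0.2292  0.09  ]
0.1 head c [ 0.4657 -0.2636  0.1   ] tail end [ 0.4722 -0.3321  0.1   ] head far edge [ 0.4582 -0.2321  0.1   ]
```

Run:
```python
from h import *
print(tri(("side",352/1.4,357/1.4),("scene",410/1.4,262/1.4)))
for z in (.08,.1,.12): print(plane("side",290/1.4,458/1.4,z),plane("side",333/1.4,295/1.4,.09))
```

```text
(array([ 0.62621781, -0.087248  ,  0.11977809]), np.float64(0.10949627826276478))
[ 0.57520822 -0.37312675  0.08      ] [ 0.47275034 -0.00274648  0.09      ]
[ 0.58062963 -0.37676271  0.1       ] [ 0.47275034 -0.00274648  0.09      ]
[ 0.58605104 -0.38039867  0.12      ] [ 0.47275034 -0.00274648  0.09      ]
```

>>> arm_command(
  series="-8 -4 0 0 255;-16 -9 0 0 255;-16 -9 0 0 255;-16 -9 0 0 255;-16 -9 0 0 255;-16 -9 0 0 255;-16 -9 0 0 255;-16 -9 0 0 255;-16 -9 0 0 255;-16 -9 0 0 255;-16 -9 0 0 255;-16 -9 0 0 255;-16 -9 0 0 255;-16 -9 0 0 255;-16 -9 0 0 255;-16 -9 0 0 255;-16 -9 0 0 255;-16 -9 0 0 255;-16 -9 0 0 255;-16 -9 0 0 255",
  squeeze=10,
)

```text
time_s: 1.87
tool_pos: [0.4738, -0.3133, 0.2226]
tool_rot: [-180.0, 0.0, 90.0]
force: [-0.6, 0.2, 0.5]
grip_width: 0.0005
grasp_force: 0.0
```

>>> arm_command(
  series="-8 -6 0 0 255;-8 -6 10 0 255;0 0 15 0 255;0 0 20 0 255;0 0 20 0 255;0 0 15 0 255;0 0 10 0 255;0 0 5 0 255;0 0 0 0 255",
)

```text
time_s: 2.62
tool_pos: [0.4624, -0.3273, 0.1262]
tool_rot: [-179.9, -0.1, 90.0]
force: [-0.4, -0.1, 0.8]
grip_width: 0.0005
grasp_force: 0.0
```

Run:
```python
from cell import cams,telemetry
import cv2, numpy as np
print(telemetry.get_obs()['tool_pos'])
f=lambda im,x,y,w,h,k: cv2.resize(im[y:y+h,x:x+w],None,fx=k,fy=k,interpolation=cv2.INTER_CUBIC)
cv2.imwrite("pics/c2.png",np.hstack([f(cams.read_camera("scene"),345,150,80,90,5),f(cams.read_camera("side"),140,235,80,90,5)]))
```

```text
[ 0.46244697 -0.32727524  0.12621161]
```

View pics/c2.png

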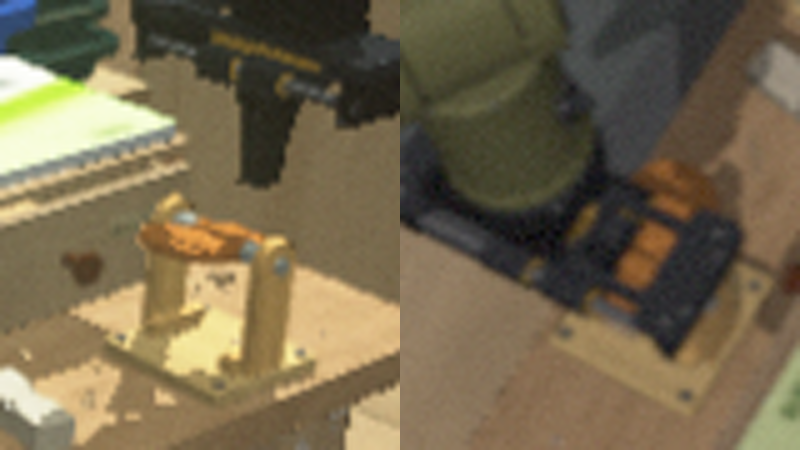

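The closed fingertip hangs above the tail, behind the axle, at about (258,185) in the left crop. I'll press down gently.

>>> arm_command(
  series="0 0 4 0 255;0 0 4 0 255;0 0 4 0 255;0 0 4 0 255;0 0 4 0 255;0 0 4 0 255;0 0 4 0 255;0 0 3 0 255;0 0 3 0 255;0 0 3 0 255;0 0 0 0 255",
)

```text
time_s: 3.63
tool_pos: [0.4631, -0.3281, 0.0903]
tool_rot: [180.0, 0.0, 90.0]
force: [0.5, -0.2, 0.3]
grip_width: 0.0
grasp_force: 0.1
```

>>> arm_command(
  series="0 0 2 0 255;0 0 2 0 255;0 0 2 0 255;0 0 2 0 255;0 0 2 0 255;0 0 0 0 255",
)

```text
time_s: 4.13
tool_pos: [0.4634, -0.3283, 0.0804]
tool_rot: [179.9, 0.0, 90.0]
force: [0.2, 0.6, 2.0]
grip_width: 0.0004
grasp_force: 1.1
```

Contact: the force has risen to about 2 N. I'll continue.

>>> arm_command(
  series="0 0 2 0 255;0 0 2 0 255;0 0 2 0 255;0 0 2 0 255;0 0 2 0 255;0 0 0 0 255",
)

```text
time_s: 4.63
tool_pos: [0.4627, -0.328, 0.0699]
tool_rot: [-180.0, -0.0, 90.0]
force: [1.4, -1.2, 0.6]
grip_width: 0.0002
grasp_force: 0.8
```

Run:
```python
from cell import cams,telemetry
import cv2, numpy as np
o=telemetry.get_obs();print(o['tool_pos'],o['force'])
f=lambda im,x,y,w,h,k: cv2.resize(im[y:y+h,x:x+w],None,fx=k,fy=k,interpolation=cv2.INTER_CUBIC)
cv2.imwrite("pics/c3.png",np.hstack([f(cams.read_camera("scene"),345,150,80,90,5),f(cams.read_camera("side"),140,235,80,90,5)]))
```

```text
[ 0.46267986 -0.32800174  0.06986209] [ 1.37610801 -1.16026346  0.62589669]
```

View pics/c3.png

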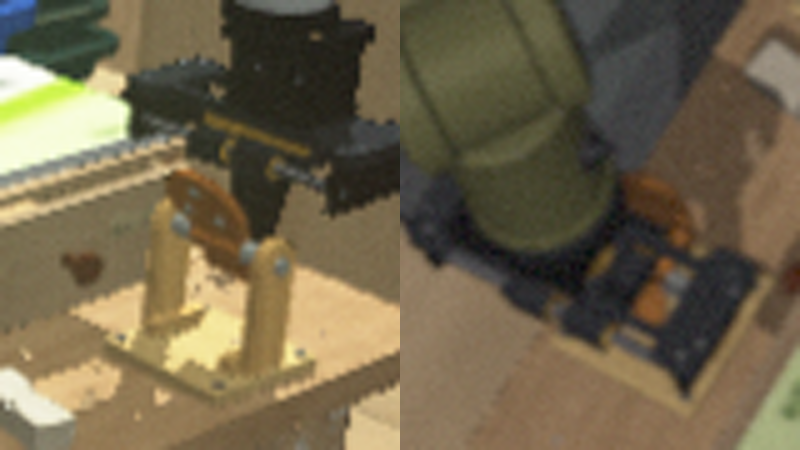

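The head is now raised about 45° with the studs showing at (200,205) in the left crop. I'll back off upward and go round to the head's +y side.

>>> arm_command(
  series="0 0 -8 0 255;0 0 -20 0 255;0 0 -26 0 255;0 0 -26 0 255;0 0 -26 0 255;0 0 -18 0 255;0 0 -6 0 255;10 0 0 0 255;25 0 0 0 255;25 0 0 0 255;25 0 0 0 255;25 0 0 0 255;15 0 0 0 255;0 0 10 0 255;0 0 20 0 255;0 0 20 0 255;0 0 15 0 255;0 0 10 0 255;0 0 3 0 255;0 0 0 0 255",
)

```text
time_s: 6.4
tool_pos: [0.4619, -0.2028, 0.121]
tool_rot: [-179.8, -0.1, 90.0]
force: [0.1, -0.1, 0.1]
grip_width: 0.0004
grasp_force: 0.0
```

>>> arm_command(
  series="-5 0 0 0 255;-5 0 0 0 255;-5 0 0 0 255;-5 0 0 0 255;-5 0 0 0 255;-4 0 0 0 255;-4 0 0 0 255;-4 0 0 0 255;-4 0 0 0 255;-4 0 0 0 255;-4 0 0 0 255;-4 0 0 0 255;-4 0 0 0 255;-4 0 0 0 255;-4 0 0 0 255;-4 0 0 0 255;-4 0 0 0 255;-3 0 0 0 255;-3 0 0 0 255;0 0 0 0 255",
)

```text
time_s: 8.07
tool_pos: [0.4629, -0.2828, 0.1226]
tool_rot: [180.0, 0.0, 90.0]
force: [0.7, 0.2, -0.9]
grip_width: 0.0004
grasp_force: 0.1
```

Run:
```python
from cell import cams,telemetry
import cv2, numpy as np
o=telemetry.get_obs();print(o['tool_pos'],o['force'])
f=lambda im,x,y,w,h,k: cv2.resize(im[y:y+h,x:x+w],None,fx=k,fy=k,interpolation=cv2.INTER_CUBIC)
cv2.imwrite("pics/c4.png",np.hstack([f(cams.read_camera("scene"),345,150,80,90,5),f(cams.read_camera("side"),140,235,80,90,5)]))
```

```text
[ 0.462911   -0.2828086   0.12255358] [ 0.67177651  0.19843436 -0.91837039]
```

View pics/c4.png

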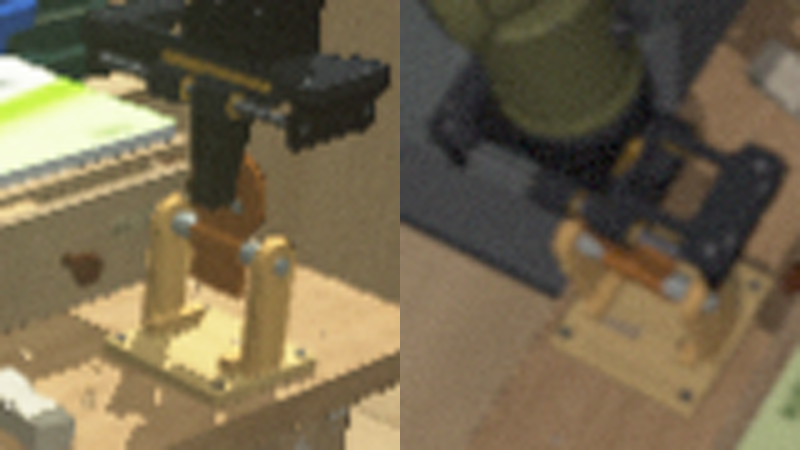

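The head is about upright, with the finger against its studded face at (215,190) in the left crop. I'll push it on over, then down.

>>> arm_command(
  series="-4 0 0 0 255;-4 0 0 0 255;-4 0 0 0 255;-4 0 0 0 255;-4 0 0 0 255;-4 0 0 0 255;-4 0 0 0 255;-4 0 0 0 255;-4 0 0 0 255;-4 0 0 0 255;-3 0 0 0 255;-3 0 3 0 255;-3 0 4 0 255;-3 0 4 0 255;-3 0 4 0 255;-2 0 3 0 255;-1 0 2 0 255;0 0 0 0 255",
)

```text
time_s: 9.67
tool_pos: [0.4628, -0.3386, 0.1014]
tool_rot: [-179.9, -0.1, 90.0]
force: [-0.1, 4.1, -2.7]
grip_width: 0.0002
grasp_force: 2.4
```

>>> arm_command(
  series="-1 0 1 0 255;-1 0 1 0 255;0 0 1 0 255;0 0 1 0 255;0 0 0 0 255",
)

```text
time_s: 10.08
tool_pos: [0.4629, -0.3397, 0.098]
tool_rot: [-179.9, -0.2, 90.1]
force: [0.1, 6.1, -1.3]
grip_width: 0.0006
grasp_force: 4.5
```

Run:
```python
from cell import cams,telemetry
import cv2, numpy as np
o=telemetry.get_obs();print(o['tool_pos'],o['force'])
f=lambda im,x,y,w,h,k: cv2.resize(im[y:y+h,x:x+w],None,fx=k,fy=k,interpolation=cv2.INTER_CUBIC)
cv2.imwrite("pics/c5.png",np.hstack([f(cams.read_camera("scene"),345,150,80,90,5),f(cams.read_camera("side"),140,235,80,90,5)]))
```

```text
[ 0.46291404 -0.3396639   0.09796757] [ 0.05122672  6.09524771 -1.30395547]
```

View pics/c5.png

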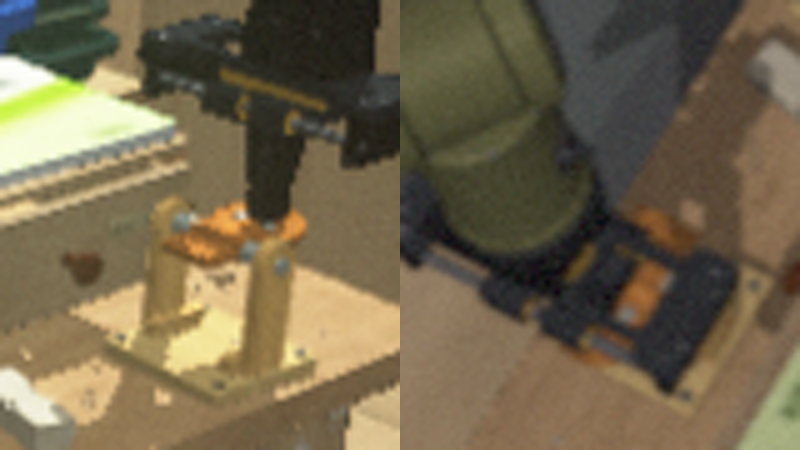

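The paddle is over and nearly flat. The fingertip seems caught against a stud, so I'll lift off, shift outward and press straight down.

>>> arm_command(
  series="3 0 -6 0 255;0 0 -10 0 255;-8 0 0 0 255;-7 0 0 0 255;0 0 5 0 255;0 0 5 0 255;0 0 2 0 255;0 0 2 0 255;0 0 2 0 255;0 0 0 0 255",
)

```text
time_s: 11.02
tool_pos: [0.4628, -0.3537, 0.0979]
tool_rot: [-180.0, -0.0, 90.0]
force: [0.4, 0.3, -0.2]
grip_width: 0.0002
grasp_force: 0.0
```

>>> arm_command(
  series="0 0 1 0 255;0 0 1 0 255;0 0 1 0 255;0 0 0 0 255;0 0 0 0 255",
)

```text
time_s: 11.43
tool_pos: [0.4632, -0.3541, 0.0963]
tool_rot: [180.0, 0.0, 90.0]
force: [-1.0, 1.3, 4.5]
grip_width: 0.0007
grasp_force: 2.4
```

>>> arm_command(
  series="0 0 1 0 255;0 0 0 0 255;0 0 0 0 255",
)

```text
time_s: 11.68
tool_pos: [0.4633, -0.3541, 0.096]
tool_rot: [180.0, 0.0, 90.0]
force: [-4.0, 1.8, 8.8]
grip_width: 0.0008
grasp_force: 4.6
```

Force rises without any motion, so it is at the hinge stop. I'll retract upward and look.

>>> arm_command(
  series="0 0 -3 0 255;0 0 -10 0 255;0 0 -20 0 255;0 0 -25 0 255;0 0 -25 0 255;0 0 -25 0 255;5 0 -15 0 255;20 0 0 0 255;30 0 0 0 255;30 0 0 0 255;30 0 0 0 255;30 0 0 0 255;30 0 0 0 255;30 0 0 0 255;20 0 0 0 255;10 0 0 0 255;0 0 0 0 255;0 0 0 0 255",
)

```text
time_s: 13.18
tool_pos: [0.4631, -0.12, 0.2178]
tool_rot: [180.0, 0.1, 90.0]
force: [0.6, -1.2, 0.0]
grip_width: 0.0002
grasp_force: 0.0
```

Run:
```python
from cell import cams,telemetry
import cv2, numpy as np
o=telemetry.get_obs();print(o['tool_pos'],o['force'])
f=lambda im,x,y,w,h,k: cv2.resize(im[y:y+h,x:x+w],None,fx=k,fy=k,interpolation=cv2.INTER_CUBIC)
cv2.imwrite("pics/c6.png",np.hstack([f(cams.read_camera("scene"),345,150,80,90,5),f(cams.read_camera("side"),150,245,80,90,5)]))
```

```text
[ 0.46310832 -0.119964    0.21782912] [ 0.5903337  -1.17826657  0.0314883 ]
```

View pics/c6.png

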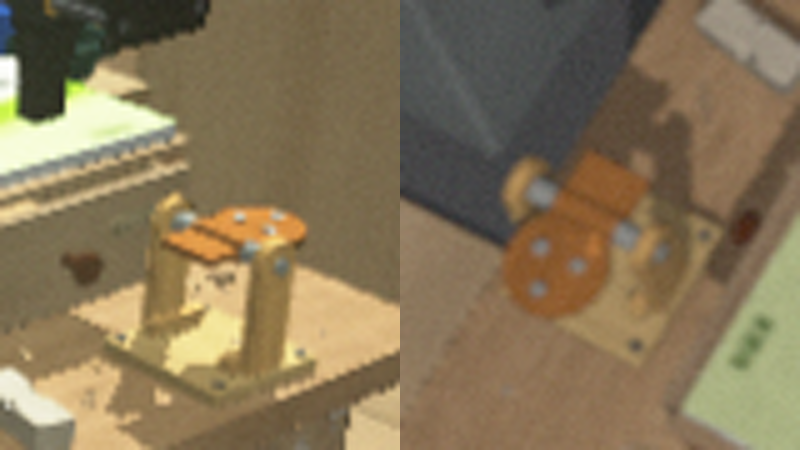

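The round paddle lies flat on the other side with its three studs up (right crop, around (550,265)). The arm is clear of everything.

```bash
python3 -c "
from cell import env
print(env.sign_off())"
```

```text
the job is handed in; nothing more can be done
None
```

The round-headed paddle is turned over and lies flat against its stop with the studded face up; the arm went nowhere near the square-headed paddle or the loose things, and the job was handed in at about 13 s.

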